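# Slide the sample tin into the filling bay and start it

## Robot

A 6-joint arm with a two-finger parallel gripper is mounted at the origin on the work surface. World frame = base frame: x ahead of the robot, y to its left, z up, the work surface at z = 0. Lengths are in m, angles in degrees, forces in N, time in s.
With the tool pointing down it reaches from about 0.35 to 0.975 m from the base axis. Payload 4.9 kg.
Tool frame: the origin (TCP) lies at the very end of the fingers, on their centre line; the grasp point (between the pads) lies 19 mm behind it; z points along the fingers, y is the line along which they close (so a half turn about z gives the same grasp; the last joint's range is limited). The gripper opens to 85 mm and grips with 20 to 120 N. Pads are 22 mm wide; open, the fingers measure 114 mm over their backs; the gripper's body (76 mm by 85 mm) begins 54 mm behind the grasp point. The pads swing forward as they close: fully open they stand 13 mm farther back than shut.
Start: joints at [60.676, 3.019, 92.412, -0, 84.569, -6.818], TCP at [0.239, 0.577, 0.209] pointing down, gripper open.
Joint ranges: [-172.51, 172.51], [-57.92, 126.97], [3.15, 148.05], [-58.71, 238.71], [5.1, 150.11], [-179.66, 179.66]. Speed limits (degrees/s): [147.25, 147.25, 180, 180, 180, 180].

## Interface

Orientations are given as [roll, pitch, yaw] about the fixed x, y, z axes, in that order (R = Rz(yaw) Ry(pitch) Rx(roll)).
In Python, from plant import telemetry, optics, ticket gives the robot as it stands.
- The arm moves only by the tool move_arm, never from a script. Its argument "motion" is a list of rows, each an object of numbers: "dx", "dy", "dz": the shift along the tool's x, y, z in cm; "rx", "ry", "rz": the turn, a rotation vector about the tool's x, y, z in degrees. In form: [{"dx": .., "dy": .., "dz": .., "rx": .., "ry": .., "rz": ..}, ...]. A call has 1 to 10 rows; each row shifts and turns the commanded pose from where the row before left it, along the tool's axes as they then stand; what a row does not reach is not made up. A row lasts 1/10 s, in which the tool goes at most 50 mm and 8.59 degrees, less where a joint would pass 70% of its speed; a pose out of reach is approached as far as the arm can. A call is refused whole if a number of a shift passes 5 or a number of a turn 8.59, either way. A call with a gripper value outside its range is refused whole. "gripper" is the opening, from -1 (shut) to 1 (fully open), so that 0 is half open, set as the call begins (left out, the last holds). The fingers move at their own pace and stop on an object; the grip force is fixed at half the most. Time passes only in rows, so rows that do not move let the fingers close. It gives the time, the measured TCP pose, the force, the opening and the grip force at its end, in the units of the state.
- telemetry.observe(): the state, without advancing time (a new reading comes with each control period).
- optics.capture(name): name is "scene" or "top"; returns the picture (480x640x3 uint8, red, green, blue); there is no depth.
- optics.camera_info(name): a dict with "vfov" (degrees; the focal length in pixels is half the picture's height over the tangent of half this angle, whatever the lens; pixels are square), "cx", "cy" (the principal point, pixels), "R" (3x3) and "t" (3): a world point X has camera coordinates R X + t. Camera axes: x right, y down, z forward; pixel columns grow to the right and rows downward; lengths in m; the calibration is good to about 2 mm. A picture is of the moment at which its call begins. camera_info takes no time and is no camera call.
- ticket.finish_job(): hands the job in; it is judged then, once.
The state is a dict: "t": time; "qpos": joint angles; "dq": joint speeds; "joint_torque": joint torques, N m; "tcp_pos": TCP position; "orientation": TCP orientation; "contact_force": force on the tool from outside, world axes, zero at the start; "wrist_torque": the same for the moment, N m; "opening": finger opening in m; "gripper_force": force on a finger pad.
Only numpy, scipy, OpenCV 4.12 (cv2) and the standard library are available. Lean on these libraries where they do the work, as an engineer would, in place of code of your own. Each camera call takes 0.05 s, during which the arm holds its last target. There are 200 camera calls.

## Task

Push the wide, shallow paint tin across the bench and in through the narrow gap between the two steel posts of the filling bay, until it sits fully home against both faces of the V-shaped stop; keep it standing on the bench all the way, never lifting or tipping it. Only once it is home, press the start button on the little box beside the bay all the way down and let it go. Leave the tin home and all the other things on the bench where they stand.

Things in the scene. Friction and masses are not known exactly. Their poses are not given: they have to be found in the camera images.
- tin: the round shallow paint tin, closed, bare steel with a plain paper band: 82 mm diameter, 50 mm tall, 0.25 to 0.5 kg, loose, standing on the bench. Origin at the centre of its underside (z axis up). It slides with ordinary friction (a few N).
- bay: the filling bay, a metal fixture fixed to the bench: two posts, then two low bars (12 mm high, inner faces 50 mm either side of the centre line, from x = 0 to 115 mm) leading to a V-shaped stop. Origin on the bench midway between the posts; x is level and points the way the tin goes in, from gap to stop; z up. The floor inside is the bare bench, with no step.
- bay_gate (a point): the middle of the gap, on the bench (same point as the bay's origin). The two round steel posts are 18 mm thick and 55 mm tall, centred at the bay's y = +54 and -54 mm: the gap is 90 mm wide. Each has a flat foot 34 mm along x and 6 mm high, from 50 to 86 mm off the centre line.
- bay_home (a point): point on the bench under the tin's centre when the tin touches both plates of the V-shaped stop: 75 mm past the gap on the bay's x axis. The plates are 35 mm high, 8 mm thick, 60 mm long, at 45 degrees to x, opening towards the gap.
- start_top (a point): centre of the top of the start button: a round grey push button 32 mm across in a black collar, on top of a small grey box (70 mm along the bay's x, 60 mm along its y, 30 mm high) fixed to the bay at its x = 45 mm, y = -120 mm; its top is 52 mm above the bench when up, the collar (48 mm across) 42 mm; it is pressed straight down
- start (a joint): travel of the start button: 0 = up, 0.006 m = all the way down; sprung, about 4 N holds it fully down, comes up by itself
- pot: small closed sample pot, 48 mm across, 50 mm tall, standing about 120 mm beyond the tin (away from the robot); leave alone. Origin at the centre of its underside
- cup: open white mixing cup, 72 mm across, 75 mm tall, beside the bay on the robot's side; leave alone. Origin at the centre of its underside
- lid: loose flat steel lid, 60 mm across, 6 mm thick, on the bench by the near post, on the robot's side; leave alone. Origin at the centre of its underside
- litre: tall litre tin, 100 mm across, 125 mm tall, towards the far edge; leave alone. Origin at the centre of its underside
- thinner: bottle, 66 mm across, 160 mm tall, towards the far edge; leave alone. Origin at the centre of its underside
- brush: paint brush about 200 mm long, lying towards the far edge; leave alone
- stick: flat wooden stirring stick, 200 x 22 x 5 mm, lying to the right of the tin (robot's view); leave alone. Origin at the centre of its underside

How it is judged:
By the outcome, as a careful person would: the job done as asked, in the order asked, and still so for the second after the job is handed in, with the robot touching nothing.
It also fails if it takes over 59 s, if anything falls off the work surface, if the arm or the gripper's body presses on something with over 40 N, if the wrist force passes 120 N, or if a joint passes its speed limit or range.

## Working session

There is one attempt and no reset: what is moved stays moved. The work goes in short steps, Python scripts to look and compute and a tool call to move; the robot and the scene stay as the last step left them, time stands still between calls to the robot, and variables do not carry over. Pictures are saved under pics/ and viewed, at most 10 in all, crops included, and the job is handed in when it is done.

Besides the shell and the picture viewer there is one more tool, called as name(argument=value, ...) on one line, values as JSON. move_arm: Moves the arm, as the interface text tells. Its arguments: {"type":"object","properties":{"motion":{"type":"array","items":{"type":"object","properties":{"dx":{"type":"number"},"dy":{"type":"number"},"dz":{"type":"number"},"rx":{"type":"number"},"ry":{"type":"number"},"rz":{"type":"number"}}}},"gripper":{"type":"number"}},"required":["motion"]}

```bash
mkdir -p pics; ls
python3 - <<'E'
from plant import telemetry, optics
import cv2
for n in ("scene","top"):
    im=optics.capture(n); cv2.imwrite(f"pics/{n}0.png",im[:,:,::-1]); i=optics.camera_info(n); print(n,i)
s=telemetry.observe(); print(s)
E
```

```text
pics
scene {'vfov': 51.373849723733606, 'cx': 316.4822989625528, 'cy': 238.16874210789948, 'R': array([[ 0.841295  ,  0.54053363,  0.00679151],
       [ 0.2871365 , -0.4361886 , -0.85281425],
       [-0.4580124 ,  0.71941845, -0.52217022]]), 't': array([-0.42729935, -0.14125065,  1.19951047])}
top {'vfov': 45.736311218223754, 'cx': 312.0393100776294, 'cy': 237.21925827502682, 'R': array([[-0.00610893, -0.99997543, -0.00343739],
       [-0.99496533,  0.00642212, -0.1000137 ],
       [ 0.10003331,  0.0028091 , -0.99498012]]), 't': array([-0.09308986,  0.56953319,  1.13634495])}
{'t': 0.1, 'qpos': array([ 6.06747722e+01,  3.05499975e+00,  9.24851761e+01, -1.36330753e-04,
        8.45704099e+01, -6.81886261e+00]), 'dq': array([-0.00828301, -0.08098147, -0.1401959 , -0.00054868,  0.06538565,
       -0.15100446]), 'joint_torque': array([ 3.28545339e-04, -3.94899738e+01, -3.71363425e+01, -1.89942248e-04,
        3.93480237e-03,  2.46900663e-05]), 'tcp_pos': array([0.23894183, 0.57684973, 0.20795961]), 'orientation': array([-1.79890180e+02, -1.29951954e-02,  1.57493635e+02]), 'contact_force': array([-0.35834315, -0.22933551, -0.05621607]), 'wrist_torque': array([0.00948422, 0.0040465 , 0.03340415]), 'gripper_force': 0.0, 'opening': 0.08558333011250617}
```

View pics/scene0.png

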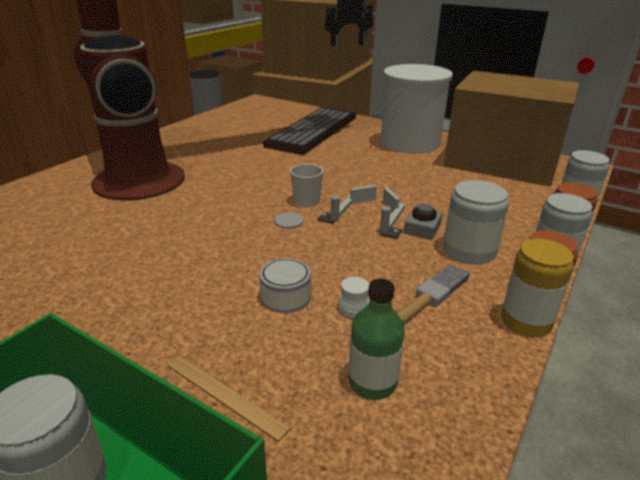

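View pics/top0.png

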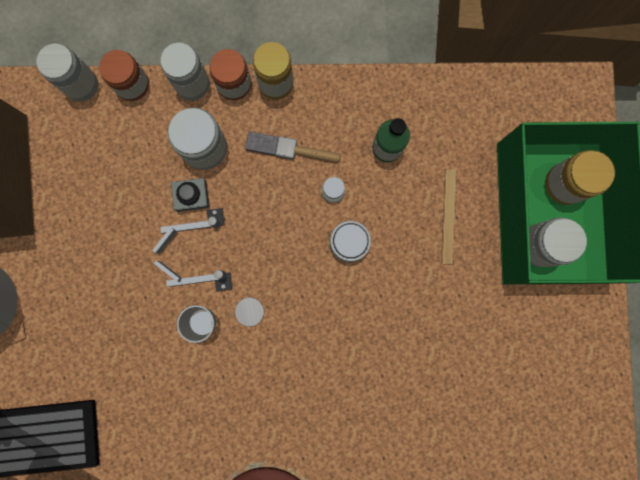

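The top view shows the tin at (351,241), the bay posts at about (213,220) and (220,275), and the V at the left around (163,255). The button is at (188,193), the lid at (250,312), the cup at (197,324) and the pot at (333,190). Next I'll zoom in and measure.

```bash
cat > h.py <<'E'
import numpy as np, cv2
from plant import telemetry, optics
def ray(n,u,v,z):
    i=optics.camera_info(n); f=240/np.tan(np.radians(i['vfov']/2))
    R,t=i['R'],i['t']; c=-R.T@t; d=R.T@np.array([(u-i['cx'])/f,(v-i['cy'])/f,1])
    return c+d*(z-c[2])/d[2]
def proj(n,X):
    i=optics.camera_info(n); f=240/np.tan(np.radians(i['vfov']/2)); p=i['R']@np.array(X)+i['t']
    return f*p[0]/p[2]+i['cx'], f*p[1]/p[2]+i['cy']
def crop(n,x0,y0,w,h,k,name):
    im=optics.capture(n)[y0:y0+h,x0:x0+w,::-1]; cv2.imwrite('pics/'+name,cv2.resize(im,None,fx=k,fy=k,interpolation=cv2.INTER_CUBIC))
def lowsat(n,box,smax=70,vmin=60):
    im=optics.capture(n); x0,y0,x1,y1=box
    hsv=cv2.cvtColor(im,cv2.COLOR_RGB2HSV); m=np.zeros(im.shape[:2],np.uint8)
    m[y0:y1,x0:x1]=((hsv[...,1]<smax)&(hsv[...,2]>vmin))[y0:y1,x0:x1]*255
    return m
E
python3 - <<'E'
from h import *
crop("top",145,165,240,180,3.3,"c1.png")
for n,box,z in (("top",(140,165,400,350),.05),("scene",(250,150,450,320),.05)):
    m=lowsat(n,box)
    cs,_=cv2.findContours(m,cv2.RETR_EXTERNAL,cv2.CHAIN_APPROX_NONE)
    for c in cs:
        if cv2.contourArea(c)>25:
            (u,v),r=cv2.minEnclosingCircle(c); print(n,cv2.boundingRect(c),cv2.contourArea(c),round(u,1),round(v,1),round(r,1),ray(n,u,v,z).round(4))
E
```

```text
top (177, 305, 39, 38) 1104.0 196.3 323.7 19.9 [0.3962 0.1335 0.05  ]
top (235, 297, 29, 30) 636.0 249.0 311.6 14.7 [0.4194 0.0291 0.05  ]
top (216, 283, 14, 8) 32.5 222.3 287.5 6.8 [0.4673 0.0826 0.05  ]
top (154, 260, 69, 27) 498.5 188.0 269.0 34.7 [0.5045 0.1516 0.05  ]
top (330, 220, 41, 42) 1301.0 350.0 241.0 21.1 [ 0.5586 -0.1729  0.05  ]
top (152, 209, 71, 44) 518.0 187.0 230.0 40.3 [0.583  0.1549 0.05  ]
top (171, 178, 36, 33) 903.5 188.5 193.5 21.2 [0.6574 0.153  0.05  ]
top (322, 177, 23, 26) 445.5 333.3 189.3 12.9 [ 0.6639 -0.1405  0.05  ]
top (190, 165, 23, 5) 49.0 201.0 165.0 11.0 [0.716  0.1284 0.05  ]
scene (339, 277, 31, 41) 922.0 354.0 296.7 20.6 [ 0.6829 -0.1704  0.05  ]
scene (417, 265, 33, 41) 666.5 435.0 282.6 22.5 [ 0.7705 -0.0713  0.05  ]
scene (260, 259, 51, 54) 2250.0 285.0 284.4 28.9 [ 0.58   -0.2019  0.05  ]
scene (275, 213, 28, 15) 307.5 288.5 220.0 13.6 [ 0.4681 -0.0355  0.05  ]
scene (405, 212, 37, 23) 263.0 423.4 218.7 18.5 [0.6774 0.1087 0.05  ]
scene (319, 212, 9, 8) 27.0 323.0 215.5 4.7 [0.5127 0.0148 0.05  ]
scene (443, 208, 7, 48) 124.5 449.0 231.5 23.5 [0.7345 0.0896 0.05  ]
scene (417, 204, 16, 8) 76.0 424.5 208.0 7.6 [0.6627 0.1502 0.05  ]
scene (380, 187, 25, 49) 630.0 391.0 211.0 24.7 [0.6131 0.1027 0.05  ]
scene (329, 185, 47, 36) 597.5 352.5 202.5 28.5 [0.5334 0.0927 0.05  ]
scene (290, 164, 33, 43) 1054.0 306.2 184.2 21.9 [0.4092 0.1124 0.05  ]
scene (395, 150, 38, 3) 39.0 413.5 150.0 18.5 [0.5216 0.4239 0.05  ]
```

View pics/c1.png

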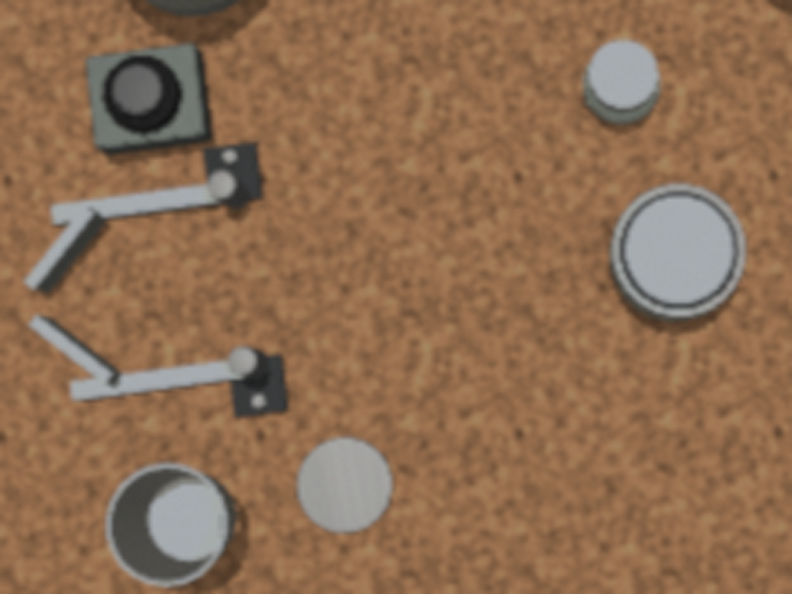

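The crop shows the post tops at (223,186) and (243,361), the tin rim centred on (679,251) and the button cap at (136,91). Both bars run slightly tilted, and the path to the gap is clear.

Run:
```python
from h import *
k=lambda u,v,z: ray("top",145+(u+.5)/3.3-.5,165+(v+.5)/3.3-.5,z)
A=k(223,186,.055);B=k(243,361,.055);T=k(679,251,.05);S=k(136,91,.052)
print("posts",A,B,np.linalg.norm(A-B)); print("tin",T,"btn",S)
# bars: outer corner ends top z .012
for n,p,z in (("foot1",(232,172),.006),("foot2",(259,386),.006),("bar1end",(55,214),.012),("bar2end",(72,390),.012),("box c",(143,97),.03),("pot",(623,76),.05),("lid",(345,484),.006),("cup",(169,524),.075)): print(n,k(*p,z).round(4))
g=(A+B)/2; y=(B-A)/np.linalg.norm(A-B); yb=-(A-B)[:2]/np.linalg.norm((A-B)[:2]); 
# bay y=+54 is robot side (B): button at y=-120 on A side
xb=np.array([yb[1],-yb[0]]); print("gate",g,"xb",xb,"ang",np.degrees(np.arctan2(xb[1],xb[0])))
h=g[:2]+.075*xb; st=g[:2]+.045*xb-.12*yb; print("home",h,"start",st)
d=g[:2]-T[:2]; print("tin in bay frame",-d@xb,-d@yb)
# scene checks
for n,X in (("tin",[*T[:2],.05]),("A",A),("B",B),("btn",S)): print(n,np.round(proj("scene",X),1))
m=lowsat("scene",(250,255,320,320))
c=max(cv2.findContours(m,0,1)[0],key=cv2.contourArea); print(cv2.boundingRect(c))
th=np.linspace(0,6.28,60); P=np.array([proj("scene",[T[0]+.041*np.cos(a),T[1]+.041*np.sin(a),z]) for a in th for z in (0,.05)]); print(P.min(0),P.max(0))
crop("scene",240,150,220,165,3.6,"c2.png")
```

```text
posts [0.60023668 0.10336    0.055     ] [0.49388549 0.09008802 0.055     ] 0.10717612162660145
tin [ 0.55922248 -0.17368921  0.05      ] btn [0.65967631 0.15792946 0.052     ]
foot1 [0.6156 0.1065 0.006 ]
foot2 [0.4799 0.0881 0.006 ]
bar1end [0.5888 0.2169 0.012 ]
bar2end [0.478 0.204 0.012]
box c [0.6599 0.1585 0.03  ]
pot [ 0.6674 -0.1407  0.05  ]
lid [0.4186 0.0338 0.006 ]
cup [0.3979 0.1292 0.075 ]
gate [0.54706108 0.09672401 0.055     ] xb [-0.12383334  0.99230303] ang 97.11338789290839
home [0.53777358 0.17114674] start [0.66056495 0.15623765]
tin in bay frame -0.269837843064525 0.0214183837242857
tin [284.8 271.2]
A [385.4 206.9]
B [334.9 195.8]
btn [424.7 205.2]
(260, 259, 51, 53)
[258.80885533 256.88963358] [310.54993976 312.35451389]
```

View pics/c2.png

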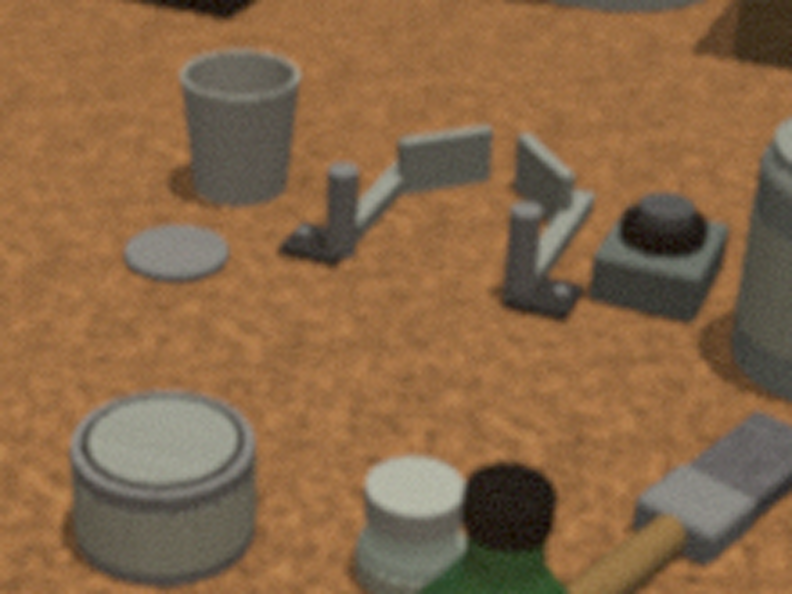

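The scene view matches the projected posts, tin and button to within about 2 px (posts at (526,210) and (343,170) in the crop). So I'll turn the tool to line up with the bay and push with the fingers as a two-point cradle about 40 mm wide.

move_arm(motion=[{"rz": 8.5},{"rz": 8.5},{"rz": 8.5},{"rz": 8.5},{"rz": 8.5},{"rz": 8.5},{"rz": 8.5},{"rz": 0.9},{"rz": 0}], gripper=-0.06)

```text
schema error: expected keys dx, dy, dz, rx, ry, rz
```

```bash
cat >> h.py <<'E'
G=np.array([.54706,.09672]); XB=np.array([-.12383,.9923]); YB=np.array([-.9923,-.12383])
from scipy.spatial.transform import Rotation as Ro
def tobay(p): d=np.asarray(p)[:2]-G; return np.array([d@XB,d@YB])
def st(target=None,z=None):
    s=telemetry.observe(); p=s['tcp_pos']; print('t',round(s['t'],2),'bay mm',(tobay(p)*1e3).round(1),'z',round(p[2]*1e3,1),'ori',s['orientation'].round(2),'F',s['contact_force'].round(1),'open',round(s['opening']*1e3,1))
    if target is not None:
        w=G+np.array(target)[0]*XB+np.array(target)[1]*YB; R=Ro.from_euler('xyz',s['orientation'],degrees=True)
        print('world',w,'tool move cm',(R.inv().apply(np.array([*w,z])-p)*100).round(2))
E
python3 - <<'E'
from h import *
st((-.335,.0214),.10)
print("litre",ray("top",194,132,.125),"thinner",ray("top",397,127,.16),"stick",ray("top",444,215,0))
E
```

```text
t 0.35 bay mm [515. 246.] z 208.8 ori [-179.97   -0.    157.5 ] F [-0.5  0.2  0.5] open 85.3
world [ 0.56730783 -0.23835046] tool move cm [-61.53 -62.79  10.91]
litre [0.76299168 0.1276481  0.125     ] thinner [ 0.75955938 -0.25541643  0.16      ] stick [ 0.6169741  -0.37445482  0.        ]
```

move_arm(motion=[{"dx": 0,"dy": 0,"dz": 0,"rx": 0,"ry": 0,"rz": 8.5},{"dx": 0,"dy": 0,"dz": 0,"rx": 0,"ry": 0,"rz": 8.5},{"dx": 0,"dy": 0,"dz": 0,"rx": 0,"ry": 0,"rz": 8.5},{"dx": 0,"dy": 0,"dz": 0,"rx": 0,"ry": 0,"rz": 8.5},{"dx": 0,"dy": 0,"dz": 0,"rx": 0,"ry": 0,"rz": 8.5},{"dx": 0,"dy": 0,"dz": 0,"rx": 0,"ry": 0,"rz": 8.5},{"dx": 0,"dy": 0,"dz": 0,"rx": 0,"ry": 0,"rz": 8.5},{"dx": 0,"dy": 0,"dz": 0,"rx": 0,"ry": 0,"rz": 0.9},{"dx": 0,"dy": 0,"dz": 0,"rx": 0,"ry": 0,"rz": 0}], gripper=-0.06)

```text
t: 1.25
tcp_pos: [0.2392, 0.5774, 0.2091]
orientation: [-180.0, 0.0, 97.2]
contact_force: [-0.1, -0.4, -1.0]
opening: 0.0401
gripper_force: 0.0
```

```bash
python3 -c "
from h import *
st((-.335,.0214),.10)"
```

```text
t 1.25 bay mm [515.1 246. ] z 209.1 ori [-179.99    0.     97.24] F [-0.1 -0.4 -1. ] open 40.1
world [ 0.56730783 -0.23835046] tool move cm [-85.06  22.27  10.91]
```

move_arm(motion=[{"dx": -4.7,"dy": 1.23,"dz": 0,"rx": 0,"ry": 0,"rz": 0},{"dx": -4.7,"dy": 1.23,"dz": 0,"rx": 0,"ry": 0,"rz": 0},{"dx": -4.7,"dy": 1.23,"dz": 0,"rx": 0,"ry": 0,"rz": 0},{"dx": -4.7,"dy": 1.23,"dz": 0,"rx": 0,"ry": 0,"rz": 0},{"dx": -4.7,"dy": 1.23,"dz": 0,"rx": 0,"ry": 0,"rz": 0},{"dx": -4.7,"dy": 1.23,"dz": 0,"rx": 0,"ry": 0,"rz": 0},{"dx": -4.7,"dy": 1.23,"dz": 0,"rx": 0,"ry": 0,"rz": 0},{"dx": -4.7,"dy": 1.23,"dz": 0,"rx": 0,"ry": 0,"rz": 0},{"dx": -4.7,"dy": 1.23,"dz": 0,"rx": 0,"ry": 0,"rz": 0},{"dx": -4.7,"dy": 1.23,"dz": 0,"rx": 0,"ry": 0,"rz": 0}])

```text
t: 2.25
tcp_pos: [0.4197, 0.1243, 0.2095]
orientation: [179.9, -0.0, 97.3]
contact_force: [1.0, 0.4, 0.8]
opening: 0.0399
gripper_force: 0.0
```

move_arm(motion=[{"dx": -4.7,"dy": 1.23,"dz": 0,"rx": 0,"ry": 0,"rz": 0},{"dx": -4.7,"dy": 1.23,"dz": 0,"rx": 0,"ry": 0,"rz": 0},{"dx": -4.7,"dy": 1.23,"dz": 0,"rx": 0,"ry": 0,"rz": 0},{"dx": -4.7,"dy": 1.23,"dz": 0,"rx": 0,"ry": 0,"rz": 0},{"dx": -4.7,"dy": 1.23,"dz": 0,"rx": 0,"ry": 0,"rz": 0},{"dx": -4.7,"dy": 1.23,"dz": 0,"rx": 0,"ry": 0,"rz": 0},{"dx": -4.7,"dy": 1.23,"dz": 0,"rx": 0,"ry": 0,"rz": 0},{"dx": -4.7,"dy": 1.23,"dz": 0,"rx": 0,"ry": 0,"rz": 0},{"dx": 0,"dy": 0,"dz": 0,"rx": 0,"ry": 0,"rz": 0}])

```text
t: 3.15
tcp_pos: [0.5641, -0.2398, 0.2081]
orientation: [-179.9, 0.1, 97.0]
contact_force: [-1.0, 0.6, -0.6]
opening: 0.04
gripper_force: 0.0
```

```bash
python3 -c "
from h import *
st((-.345,.0214),.008)"
```

```text
t 3.15 bay mm [-336.    24.8] z 208.1 ori [-1.7994e+02  5.0000e-02  9.6950e+01] F [-1.   0.6 -0.6] open 40.0
world [ 0.56854613 -0.24827346] tool move cm [-0.88  0.36 20.01]
```

move_arm(motion=[{"dx": -0.9,"dy": 0.3,"dz": 3,"rx": 0,"ry": 0,"rz": 0},{"dx": 0,"dy": 0,"dz": 4,"rx": 0,"ry": 0,"rz": 0},{"dx": 0,"dy": 0,"dz": 4,"rx": 0,"ry": 0,"rz": 0},{"dx": 0,"dy": 0,"dz": 4,"rx": 0,"ry": 0,"rz": 0},{"dx": 0,"dy": 0,"dz": 3,"rx": 0,"ry": 0,"rz": 0},{"dx": 0,"dy": 0,"dz": 1.9,"rx": 0,"ry": 0,"rz": 0},{"dx": 0,"dy": 0,"dz": 0,"rx": 0,"ry": 0,"rz": 0}])

```text
t: 3.85
tcp_pos: [0.5646, -0.2412, 0.0062]
orientation: [-179.7, -0.3, 97.2]
contact_force: [-1.3, 0.1, 0.1]
opening: 0.0399
gripper_force: 0.0
```

```bash
python3 -c "
from h import *
st((-.317,.0214),.008)
crop('scene',200,180,220,165,3.6,'c3.png')"
```

```text
t 3.85 bay mm [-337.5   24.4] z 6.2 ori [-179.66   -0.27   97.22] F [-1.3  0.1  0.1] open 39.9
world [ 0.56507889 -0.22048906] tool move cm [ 2.05  0.3  -0.17]
```

View pics/c3.png

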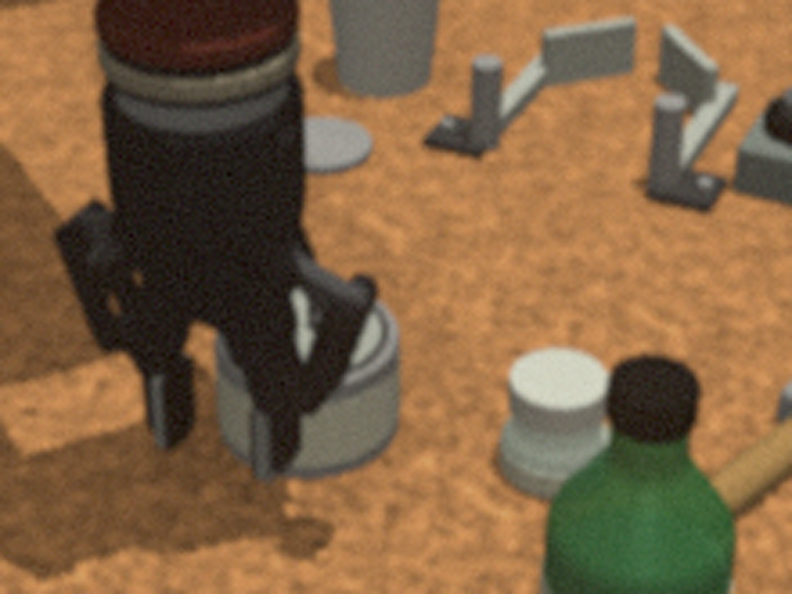

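The crop shows the fingers at (165,440) and (275,470), standing just behind the tin. The outer knuckles bulge sideways higher up, so I'll narrow the opening to clear the posts and then re-read the pose.

move_arm(motion=[{"dx": 0,"dy": 0,"dz": 0,"rx": 0,"ry": 0,"rz": 0},{"dx": 0,"dy": 0,"dz": 0,"rx": 0,"ry": 0,"rz": 0},{"dx": 0,"dy": 0,"dz": 0,"rx": 0,"ry": 0,"rz": 0}], gripper=-0.39)

```text
t: 4.2
tcp_pos: [0.5687, -0.2439, 0.012]
orientation: [179.9, 0.1, 97.1]
contact_force: [-0.4, -0.3, 0.1]
opening: 0.0261
gripper_force: 0.0
```

```bash
python3 -c "
from h import *
st((-.317,.0214),.008)"
```

```text
t 4.2 bay mm [-340.7   20.7] z 12.0 ori [1.7986e+02 1.1000e-01 9.7120e+01] F [-0.4 -0.3  0.1] open 26.1
world [ 0.56507889 -0.22048906] tool move cm [ 2.37 -0.07  0.4 ]
```

move_arm(motion=[{"dx": 0.6,"dy": 0,"dz": 0.3,"rx": 0,"ry": 0,"rz": 0},{"dx": 0.6,"dy": 0,"dz": 0,"rx": 0,"ry": 0,"rz": 0},{"dx": 0.4,"dy": 0,"dz": 0,"rx": 0,"ry": 0,"rz": 0},{"dx": 0.4,"dy": 0,"dz": 0,"rx": 0,"ry": 0,"rz": 0},{"dx": 0.4,"dy": 0,"dz": 0,"rx": 0,"ry": 0,"rz": 0},{"dx": 0.4,"dy": 0,"dz": 0,"rx": 0,"ry": 0,"rz": 0},{"dx": 0.4,"dy": 0,"dz": 0,"rx": 0,"ry": 0,"rz": 0},{"dx": 0.4,"dy": 0,"dz": 0,"rx": 0,"ry": 0,"rz": 0},{"dx": 0.4,"dy": 0,"dz": 0,"rx": 0,"ry": 0,"rz": 0}])

```text
t: 5.1
tcp_pos: [0.5625, -0.2035, 0.0071]
orientation: [-180.0, 0.0, 97.1]
contact_force: [0.6, -2.1, -1.7]
opening: 0.0257
gripper_force: 1.0
```

move_arm(motion=[{"dx": 0.6,"dy": 0.08,"dz": 0,"rx": 0,"ry": 0,"rz": 0},{"dx": 0.8,"dy": 0.1,"dz": 0,"rx": 0,"ry": 0,"rz": 0},{"dx": 0.8,"dy": 0.1,"dz": 0,"rx": 0,"ry": 0,"rz": 0},{"dx": 0.8,"dy": 0.1,"dz": 0,"rx": 0,"ry": 0,"rz": 0},{"dx": 0.8,"dy": 0.1,"dz": 0,"rx": 0,"ry": 0,"rz": 0},{"dx": 0.6,"dy": 0.08,"dz": 0,"rx": 0,"ry": 0,"rz": 0},{"dx": 0.4,"dy": 0.05,"dz": 0,"rx": 0,"ry": 0,"rz": 0},{"dx": 0.2,"dy": 0.03,"dz": 0,"rx": 0,"ry": 0,"rz": 0},{"dx": 0,"dy": 0,"dz": 0,"rx": 0,"ry": 0,"rz": 0}])

```text
t: 6.0
tcp_pos: [0.5627, -0.1527, 0.0071]
orientation: [-180.0, -0.0, 97.1]
contact_force: [0.1, -0.1, 0.2]
opening: 0.0263
gripper_force: 0.0
```

```bash
cat >> h.py <<'E'
def top_tin():
    # tin from the top view: outline fit; tin top at z=.05
    im=optics.capture('top'); return im
E
python3 -c "
from h import *
st((-.13,0),.009)
crop('top',145,165,240,180,3.3,'c4.png')"
```

```text
t 6.0 bay mm [-249.5   15.4] z 7.1 ori [-1.80e+02 -4.00e-02  9.71e+01] F [ 0.1 -0.1  0.2] open 26.3
world [ 0.5631579 -0.032279 ] tool move cm [11.95  1.53 -0.18]
```

View pics/c4.png

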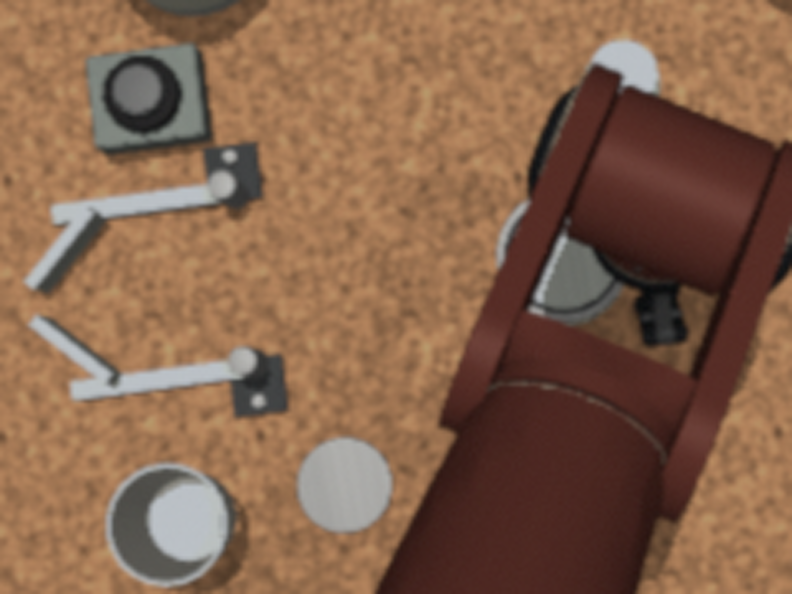

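The tin's left edge is at (498,250) and its bottom at (570,322), so it sits in the cradle where expected (about bay x -200). The other things haven't moved, so I'll keep pushing diagonally onto the centre line.

move_arm(motion=[{"dx": 0.5,"dy": 0.07,"dz": 0,"rx": 0,"ry": 0,"rz": 0},{"dx": 0.8,"dy": 0.11,"dz": 0,"rx": 0,"ry": 0,"rz": 0},{"dx": 0.8,"dy": 0.11,"dz": 0,"rx": 0,"ry": 0,"rz": 0},{"dx": 0.8,"dy": 0.11,"dz": 0,"rx": 0,"ry": 0,"rz": 0},{"dx": 0.8,"dy": 0.11,"dz": 0,"rx": 0,"ry": 0,"rz": 0},{"dx": 0.8,"dy": 0.11,"dz": 0,"rx": 0,"ry": 0,"rz": 0},{"dx": 0.8,"dy": 0.11,"dz": 0,"rx": 0,"ry": 0,"rz": 0},{"dx": 0.8,"dy": 0.11,"dz": 0,"rx": 0,"ry": 0,"rz": 0},{"dx": 0.8,"dy": 0.11,"dz": 0,"rx": 0,"ry": 0,"rz": 0},{"dx": 0.8,"dy": 0.11,"dz": 0,"rx": 0,"ry": 0,"rz": 0}])

```text
t: 7.05
tcp_pos: [0.5638, -0.0749, 0.0072]
orientation: [180.0, 0.0, 97.1]
contact_force: [0.3, -2.4, -0.2]
opening: 0.026
gripper_force: 1.3
```

move_arm(motion=[{"dx": 0.8,"dy": 0.11,"dz": 0,"rx": 0,"ry": 0,"rz": 0},{"dx": 0.8,"dy": 0.11,"dz": 0,"rx": 0,"ry": 0,"rz": 0},{"dx": 0.8,"dy": 0.11,"dz": 0,"rx": 0,"ry": 0,"rz": 0},{"dx": 0.6,"dy": 0.08,"dz": 0,"rx": 0,"ry": 0,"rz": 0},{"dx": 0.4,"dy": 0.03,"dz": 0,"rx": 0,"ry": 0,"rz": 0},{"dx": 0.3,"dy": 0,"dz": 0,"rx": 0,"ry": 0,"rz": 0},{"dx": 0,"dy": 0,"dz": 0,"rx": 0,"ry": 0,"rz": 0},{"dx": 0,"dy": 0,"dz": 0,"rx": 0,"ry": 0,"rz": 0}])

```text
t: 7.85
tcp_pos: [0.5633, -0.0378, 0.007]
orientation: [-180.0, -0.1, 97.1]
contact_force: [0.1, -0.2, 0.0]
opening: 0.0258
gripper_force: 0.0
```

```bash
python3 -c "
from h import *
st((-.13,0),.009)"
```

```text
t 7.85 bay mm [-135.5    0.5] z 7.0 ori [-1.7998e+02 -6.0000e-02  9.7080e+01] F [ 0.1 -0.2  0. ] open 25.8
world [ 0.5631579 -0.032279 ] tool move cm [ 0.55  0.05 -0.2 ]
```

Backing off so I can measure the tin against the posts unobstructed.

move_arm(motion=[{"dx": -2,"dy": 0,"dz": 0,"rx": 0,"ry": 0,"rz": 0},{"dx": -4,"dy": 0,"dz": 0,"rx": 0,"ry": 0,"rz": 0},{"dx": -4,"dy": 0,"dz": 0,"rx": 0,"ry": 0,"rz": 0},{"dx": -4,"dy": 0,"dz": 0,"rx": 0,"ry": 0,"rz": 0},{"dx": 0,"dy": 0,"dz": 0,"rx": 0,"ry": 0,"rz": 0}])

```text
t: 8.35
tcp_pos: [0.5816, -0.1814, 0.0077]
orientation: [179.9, 0.1, 96.8]
contact_force: [-0.1, 1.2, -0.3]
opening: 0.026
gripper_force: 0.0
```

```bash
python3 -c "
from h import *
st((-.13,0),.009)
crop('top',145,185,200,150,4,'c5.png')"
```

```text
t 8.35 bay mm [-2.803e+02  2.000e-01] z 7.7 ori [1.7991e+02 8.0000e-02 9.6820e+01] F [-0.1  1.2 -0.3] open 26.0
world [ 0.5631579 -0.032279 ] tool move cm [15.03 -0.06 -0.15]
```

View pics/c5.png

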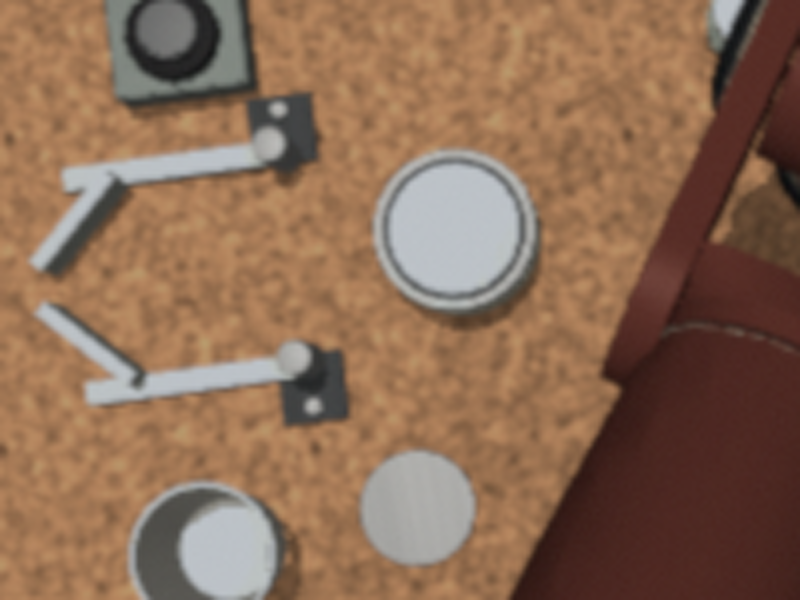

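The tin stands in front of the gap at (455,229). The post tops are at (269,143) and (296,357), and the lid and cup are untouched. Now I'll fit circles to get exact numbers.

Run:
```python
from h import *
im=cv2.imread('pics/c5.png'); g=cv2.GaussianBlur(cv2.cvtColor(im,cv2.COLOR_BGR2GRAY),(5,5),0)
hsv=cv2.cvtColor(im,cv2.COLOR_BGR2HSV)
w=lambda u,v,z: ray("top",145+(u+.5)/4-.5,185+(v+.5)/4-.5,z)
def blob(box,thr):
    x0,y0,x1,y1=box; m=np.zeros(g.shape,np.uint8); m[y0:y1,x0:x1]=((g>thr)&(hsv[...,1]<60))[y0:y1,x0:x1]*255
    return max(cv2.findContours(m,cv2.RETR_EXTERNAL,cv2.CHAIN_APPROX_NONE)[0],key=cv2.contourArea)
# inner bright disc (inside dark ring)
x0,y0=360,140
m=np.zeros(g.shape,np.uint8); cv2.circle(m,(454,228),90,255,-1); b=((g>150)&(m>0)).astype(np.uint8)
n,l,s,c=cv2.connectedComponentsWithStats(b,connectivity=4); k=l[228,454]; print('disc',s[k],c[k])
T=w(*c[k],.05); r=np.sqrt(s[k][4]/np.pi); print('tin disc',T,tobay(T)*1e3)
q=w(374,229,.05); print('left edge',tobay(q)*1e3); print('top edge',tobay(w(454,150,.05))*1e3)
circ=cv2.HoughCircles(g[:, :600],cv2.HOUGH_GRADIENT_ALT,1,10,param1=150,param2=.6,minRadius=65,maxRadius=90); print(circ)
for p in ((269.5,143.5),(296,358)): print('post',tobay(w(*p,.055))*1e3)
```

```text
disc [  389   164   129   129 13124] [453.35941786 228.03977446]
tin disc [0.55855536 0.01189533 0.05      ] [-85.59499185  -0.90301056]
left edge [-46.02582427  -5.61116775]
top edge [-90.67017713 -40.04939575]
[[[451.      229.       70.45143]
  [451.      229.       80.17999]
  [205.      554.       71.92338]]]
post [  0.33930381 -54.68458417]
post [-0.6432711  53.83039508]
```

move_arm(motion=[{"dx": 2,"dy": 0,"dz": 0,"rx": 0,"ry": 0,"rz": 0},{"dx": 3,"dy": 0,"dz": 0,"rx": 0,"ry": 0,"rz": 0},{"dx": 3,"dy": 0,"dz": 0,"rx": 0,"ry": 0,"rz": 0},{"dx": 2,"dy": 0,"dz": 0,"rx": 0,"ry": 0,"rz": 0},{"dx": 1,"dy": 0,"dz": 0,"rx": 0,"ry": 0,"rz": 0},{"dx": 0.5,"dy": 0,"dz": 0,"rx": 0,"ry": 0,"rz": 0},{"dx": 0,"dy": 0,"dz": 0,"rx": 0,"ry": 0,"rz": 0},{"dx": 0,"dy": 0,"dz": 0,"rx": 0,"ry": 0,"rz": 0}])

```text
t: 9.2
tcp_pos: [0.5668, -0.0633, 0.0072]
orientation: [180.0, 0.0, 97.1]
contact_force: [0.1, 0.0, -0.1]
opening: 0.0262
gripper_force: 0.0
```

```bash
python3 -c "
from h import *
st((.025,.001),.008)"
```

```text
t 9.2 bay mm [-161.2    0.3] z 7.2 ori [1.7999e+02 1.0000e-02 9.7090e+01] F [ 0.1  0.  -0.1] open 26.2
world [0.54297195 0.12140367] tool move cm [18.62 -0.08 -0.08]
```

move_arm(motion=[{"dx": 0.8,"dy": -0.05,"dz": 0,"rx": 0,"ry": 0,"rz": 0},{"dx": 0.8,"dy": 0,"dz": 0,"rx": 0,"ry": 0,"rz": 0},{"dx": 0.6,"dy": 0,"dz": 0,"rx": 0,"ry": 0,"rz": 0},{"dx": 0.6,"dy": 0,"dz": 0,"rx": 0,"ry": 0,"rz": 0},{"dx": 0.6,"dy": 0,"dz": 0,"rx": 0,"ry": 0,"rz": 0},{"dx": 0.6,"dy": 0,"dz": 0,"rx": 0,"ry": 0,"rz": 0},{"dx": 0.6,"dy": 0,"dz": 0,"rx": 0,"ry": 0,"rz": 0},{"dx": 0.6,"dy": 0,"dz": 0,"rx": 0,"ry": 0,"rz": 0},{"dx": 0.6,"dy": 0,"dz": 0,"rx": 0,"ry": 0,"rz": 0},{"dx": 0.6,"dy": 0,"dz": 0,"rx": 0,"ry": 0,"rz": 0}])

```text
t: 10.2
tcp_pos: [0.5581, 0.0009, 0.0071]
orientation: [-180.0, 0.0, 97.1]
contact_force: [0.9, -3.0, -1.0]
opening: 0.026
gripper_force: 1.1
```

move_arm(motion=[{"dx": 0.6,"dy": 0,"dz": 0,"rx": 0,"ry": 0,"rz": 0},{"dx": 0.5,"dy": 0,"dz": 0,"rx": 0,"ry": 0,"rz": 0},{"dx": 0.4,"dy": 0,"dz": 0,"rx": 0,"ry": 0,"rz": 0},{"dx": 0.4,"dy": 0,"dz": 0,"rx": 0,"ry": 0,"rz": 0},{"dx": 0.4,"dy": 0,"dz": 0,"rx": 0,"ry": 0,"rz": 0},{"dx": 0.4,"dy": 0,"dz": 0,"rx": 0,"ry": 0,"rz": 0}])

```text
t: 10.8
tcp_pos: [0.5548, 0.0274, 0.0071]
orientation: [-180.0, 0.0, 97.1]
contact_force: [1.1, -1.9, -0.5]
opening: 0.0261
gripper_force: 1.1
```

```bash
python3 -c "
from h import *
st((.025,.001),.008)"
```

```text
t 10.8 bay mm [-69.7   0.9] z 7.1 ori [-180.      0.     97.09] F [ 1.1 -1.9 -0.5] open 26.1
world [0.54297195 0.12140367] tool move cm [ 9.47 -0.02 -0.09]
```

move_arm(motion=[{"dx": 0.4,"dy": 0,"dz": 0,"rx": 0,"ry": 0,"rz": 0},{"dx": 0.4,"dy": 0,"dz": 0,"rx": 0,"ry": 0,"rz": 0},{"dx": 0.4,"dy": 0,"dz": 0,"rx": 0,"ry": 0,"rz": 0},{"dx": 0.4,"dy": 0,"dz": 0,"rx": 0,"ry": 0,"rz": 0},{"dx": 0.4,"dy": 0,"dz": 0,"rx": 0,"ry": 0,"rz": 0},{"dx": 0.4,"dy": 0,"dz": 0,"rx": 0,"ry": 0,"rz": 0},{"dx": 0.4,"dy": 0,"dz": 0,"rx": 0,"ry": 0,"rz": 0},{"dx": 0.4,"dy": 0,"dz": 0,"rx": 0,"ry": 0,"rz": 0},{"dx": 0.4,"dy": 0,"dz": 0,"rx": 0,"ry": 0,"rz": 0},{"dx": 0.4,"dy": 0,"dz": 0,"rx": 0,"ry": 0,"rz": 0}])

```text
t: 11.8
tcp_pos: [0.5499, 0.0672, 0.0071]
orientation: [-180.0, -0.0, 97.1]
contact_force: [-0.1, -1.5, -0.8]
opening: 0.0259
gripper_force: 1.1
```

```bash
python3 -c "
from h import *
st((.025,.001),.008)"
```

```text
t 11.8 bay mm [-29.7   0.9] z 7.1 ori [-179.99   -0.     97.09] F [-0.1 -1.5 -0.8] open 25.9
world [0.54297195 0.12140367] tool move cm [ 5.47 -0.01 -0.09]
```

move_arm(motion=[{"dx": 0.4,"dy": 0,"dz": 0,"rx": 0,"ry": 0,"rz": 0},{"dx": 0.4,"dy": 0,"dz": 0,"rx": 0,"ry": 0,"rz": 0},{"dx": 0.4,"dy": 0,"dz": 0,"rx": 0,"ry": 0,"rz": 0},{"dx": 0.4,"dy": 0,"dz": 0,"rx": 0,"ry": 0,"rz": 0},{"dx": 0.4,"dy": 0,"dz": 0,"rx": 0,"ry": 0,"rz": 0}])

```text
t: 12.3
tcp_pos: [0.5474, 0.087, 0.0071]
orientation: [-180.0, -0.0, 97.1]
contact_force: [1.1, -1.0, -1.1]
opening: 0.0262
gripper_force: 1.1
```

move_arm(motion=[{"dx": 0.4,"dy": 0,"dz": 0,"rx": 0,"ry": 0,"rz": 0},{"dx": 0.4,"dy": 0,"dz": 0,"rx": 0,"ry": 0,"rz": 0},{"dx": 0.4,"dy": 0,"dz": 0,"rx": 0,"ry": 0,"rz": 0},{"dx": 0.4,"dy": 0,"dz": 0,"rx": 0,"ry": 0,"rz": 0},{"dx": 0.4,"dy": 0,"dz": 0,"rx": 0,"ry": 0,"rz": 0}])

```text
t: 12.8
tcp_pos: [0.545, 0.1069, 0.0071]
orientation: [180.0, -0.0, 97.1]
contact_force: [-0.4, -1.7, -0.8]
opening: 0.0258
gripper_force: 1.1
```

```bash
python3 -c "
from h import *
st((.025,.001),.008)"
```

```text
t 12.8 bay mm [10.3  0.8] z 7.1 ori [180.    -0.    97.09] F [-0.4 -1.7 -0.8] open 25.8
world [0.54297195 0.12140367] tool move cm [ 1.47 -0.02 -0.09]
```

Now in small steps until the stop is felt.

move_arm(motion=[{"dx": 0.3,"dy": 0,"dz": 0,"rx": 0,"ry": 0,"rz": 0},{"dx": 0.3,"dy": 0,"dz": 0,"rx": 0,"ry": 0,"rz": 0},{"dx": 0.2,"dy": 0,"dz": 0,"rx": 0,"ry": 0,"rz": 0},{"dx": 0.2,"dy": 0,"dz": 0,"rx": 0,"ry": 0,"rz": 0},{"dx": 0.1,"dy": 0,"dz": 0,"rx": 0,"ry": 0,"rz": 0}])

```text
t: 13.3
tcp_pos: [0.5436, 0.1176, 0.0071]
orientation: [180.0, 0.0, 97.1]
contact_force: [0.9, -2.2, -0.3]
opening: 0.0262
gripper_force: 1.1
```

move_arm(motion=[{"dx": 0.1,"dy": 0,"dz": 0,"rx": 0,"ry": 0,"rz": 0},{"dx": 0.1,"dy": 0,"dz": 0,"rx": 0,"ry": 0,"rz": 0}])

```text
t: 13.5
tcp_pos: [0.5434, 0.1194, 0.0071]
orientation: [-180.0, 0.0, 97.1]
contact_force: [0.4, -2.0, -0.3]
opening: 0.0259
gripper_force: 1.0
```

move_arm(motion=[{"dx": 0.1,"dy": 0,"dz": 0,"rx": 0,"ry": 0,"rz": 0},{"dx": 0,"dy": 0,"dz": 0,"rx": 0,"ry": 0,"rz": 0}])

```text
t: 13.7
tcp_pos: [0.5432, 0.1206, 0.0071]
orientation: [-180.0, -0.0, 97.1]
contact_force: [-0.6, -1.7, -1.0]
opening: 0.0259
gripper_force: 0.8
```

move_arm(motion=[{"dx": 0.1,"dy": 0,"dz": 0,"rx": 0,"ry": 0,"rz": 0},{"dx": 0,"dy": 0,"dz": 0,"rx": 0,"ry": 0,"rz": 0}])

```text
t: 13.9
tcp_pos: [0.5432, 0.1215, 0.0071]
orientation: [180.0, -0.0, 97.1]
contact_force: [0.2, -1.5, -0.9]
opening: 0.0259
gripper_force: 0.8
```

move_arm(motion=[{"dx": 0.1,"dy": 0,"dz": 0,"rx": 0,"ry": 0,"rz": 0},{"dx": 0,"dy": 0,"dz": 0,"rx": 0,"ry": 0,"rz": 0}])

```text
t: 14.1
tcp_pos: [0.543, 0.1225, 0.0071]
orientation: [-180.0, -0.0, 97.1]
contact_force: [0.7, -0.5, -0.2]
opening: 0.0258
gripper_force: 0.9
```

move_arm(motion=[{"dx": 0.1,"dy": 0,"dz": 0,"rx": 0,"ry": 0,"rz": 0},{"dx": 0,"dy": 0,"dz": 0,"rx": 0,"ry": 0,"rz": 0}])

```text
t: 14.3
tcp_pos: [0.5434, 0.1229, 0.0073]
orientation: [179.9, 0.1, 97.1]
contact_force: [1.4, -4.3, -1.1]
opening: 0.0262
gripper_force: 2.3
```

move_arm(motion=[{"dx": 0.1,"dy": 0,"dz": 0,"rx": 0,"ry": 0,"rz": 0},{"dx": 0,"dy": 0,"dz": 0,"rx": 0,"ry": 0,"rz": 0}])

```text
t: 14.5
tcp_pos: [0.5438, 0.1233, 0.0076]
orientation: [179.9, 0.1, 97.1]
contact_force: [3.0, -6.6, -1.2]
opening: 0.0258
gripper_force: 3.5
```

move_arm(motion=[{"dx": 0.1,"dy": 0,"dz": 0,"rx": 0,"ry": 0,"rz": 0},{"dx": 0,"dy": 0,"dz": 0,"rx": 0,"ry": 0,"rz": 0}])

```text
t: 14.7
tcp_pos: [0.5438, 0.1233, 0.0077]
orientation: [179.9, 0.3, 97.1]
contact_force: [2.4, -10.9, -0.2]
opening: 0.0259
gripper_force: 4.9
```

```bash
python3 -c "
from h import *
st((.025,.001),.008)"
```

```text
t 14.7 bay mm [26.8 -0.1] z 7.7 ori [179.9    0.25  97.14] F [  2.4 -10.9  -0.2] open 25.9
world [0.54297195 0.12140367] tool move cm [-0.18 -0.11 -0.03]
```

The tin has stopped dead and centred itself in the V. I'll back straight out, lift, and check.

move_arm(motion=[{"dx": -0.2,"dy": 0,"dz": 0,"rx": 0,"ry": 0,"rz": 0},{"dx": -0.5,"dy": 0,"dz": 0,"rx": 0,"ry": 0,"rz": 0},{"dx": -1.5,"dy": 0,"dz": 0,"rx": 0,"ry": 0,"rz": 0},{"dx": -3,"dy": 0,"dz": 0,"rx": 0,"ry": 0,"rz": 0},{"dx": -3,"dy": 0,"dz": 0,"rx": 0,"ry": 0,"rz": 0},{"dx": -4,"dy": 0,"dz": 0,"rx": 0,"ry": 0,"rz": 0},{"dx": -4,"dy": 0,"dz": 0,"rx": 0,"ry": 0,"rz": 0},{"dx": -2,"dy": 0,"dz": -3,"rx": 0,"ry": 0,"rz": 0},{"dx": 0,"dy": 0,"dz": -4,"rx": 0,"ry": 0,"rz": 0},{"dx": 0,"dy": 0,"dz": -4,"rx": 0,"ry": 0,"rz": 0}])

```text
t: 15.7
tcp_pos: [0.5644, -0.0565, 0.1177]
orientation: [-179.9, -0.1, 97.0]
contact_force: [0.6, 0.1, 0.2]
opening: 0.0262
gripper_force: 0.0
```

Run:
```python
from h import *
crop('top',145,170,180,140,4.3,'c6.png'); st((.045,-.12),.15)
im=cv2.imread('pics/c6.png'); g=cv2.GaussianBlur(cv2.cvtColor(im,cv2.COLOR_BGR2GRAY),(5,5),0)
k=4.3; w=lambda u,v,z: ray("top",145+(u+.5)/k-.5,170+(v+.5)/k-.5,z)
i=optics.camera_info('top'); X=G+.075*XB; e=proj('top',[*X,.05]); e=((e[0]-144.5)*k-.5,(e[1]-169.5)*k-.5); print('expected',e)
m=np.zeros(g.shape,np.uint8); cv2.circle(m,(int(e[0]),int(e[1])),75,255,-1); b=((g>150)&(m>0)).astype(np.uint8)
n,l,s,c=cv2.connectedComponentsWithStats(b,connectivity=4); kk=l[int(e[1]),int(e[0])]; print(s[kk],c[kk],tobay(w(*c[kk],.05))*1e3)
```

```text
t 15.75 bay mm [-155.4   -3.1] z 126.7 ori [179.36   0.19  97.02] F [ 3.1 -0.8  4.5] open 25.9
world [0.66056365 0.1562331 ] tool move cm [20.05 11.69 -2.27]
expected (np.float64(145.80246227316002), np.float64(356.2498460644466))
[   74   287   139   138 15227] [143.20956196 355.47560255] [76.16060091 -0.51735987]
```

View pics/c6.png

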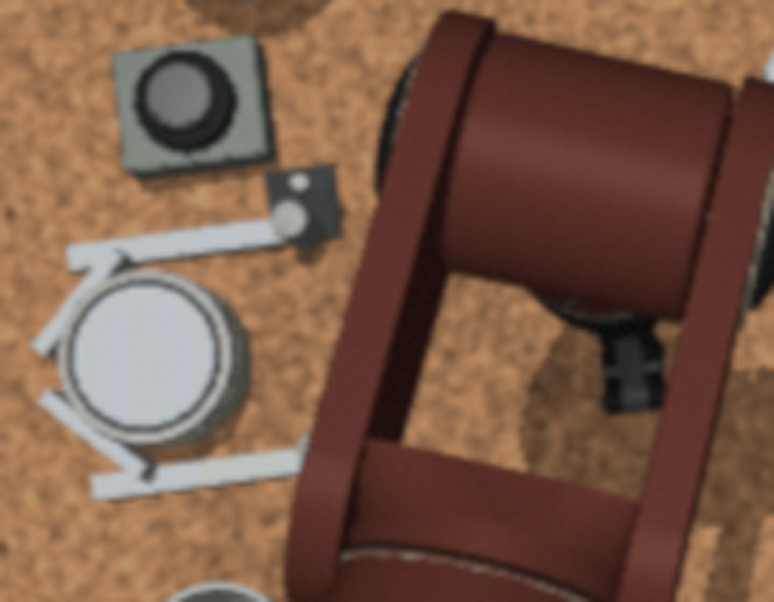

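The tin nests against both plates, with its lid disc centred at (143,355). That is bay (76,-0.5) mm, which is home within measurement error. The box and button are clear at (180,98). Next: shut the gripper, rise and go over the button.

move_arm(motion=[{"dx": 0,"dy": 0,"dz": -4,"rx": 0,"ry": 0,"rz": 0},{"dx": 1,"dy": 0.5,"dz": -2,"rx": 0,"ry": 0,"rz": 0},{"dx": 3,"dy": 2,"dz": 0,"rx": 0,"ry": 0,"rz": 0},{"dx": 3,"dy": 2,"dz": 0,"rx": 0,"ry": 0,"rz": 0},{"dx": 3,"dy": 2,"dz": 0,"rx": 0,"ry": 0,"rz": 0},{"dx": 3,"dy": 2,"dz": 0,"rx": 0,"ry": 0,"rz": 0},{"dx": 3,"dy": 2,"dz": 0,"rx": 0,"ry": 0,"rz": 0},{"dx": 3,"dy": 1,"dz": 0,"rx": 0,"ry": 0,"rz": 0},{"dx": 0,"dy": 0,"dz": 0,"rx": 0,"ry": 0,"rz": 0},{"dx": 0,"dy": 0,"dz": 0,"rx": 0,"ry": 0,"rz": 0}], gripper=-1)

```text
t: 16.75
tcp_pos: [0.6556, 0.1476, 0.1766]
orientation: [-180.0, 0.0, 97.2]
contact_force: [-0.5, 0.1, 0.9]
opening: 0.0004
gripper_force: 0.0
```

```bash
python3 -c "
from h import *
st((.0455,-.117),.062)"
```

```text
t 16.75 bay mm [  37. -114.] z 176.6 ori [-1.7995e+02  1.0000e-02  9.7160e+01] F [-0.5  0.1  0.9] open 0.4
world [0.65752484 0.15635776] tool move cm [ 0.85  0.31 11.46]
```

move_arm(motion=[{"dx": 0.8,"dy": 0.3,"dz": 2,"rx": 0,"ry": 0,"rz": 0},{"dx": 0,"dy": 0,"dz": 3,"rx": 0,"ry": 0,"rz": 0},{"dx": 0,"dy": 0,"dz": 3,"rx": 0,"ry": 0,"rz": 0},{"dx": 0,"dy": 0,"dz": 2,"rx": 0,"ry": 0,"rz": 0},{"dx": 0,"dy": 0,"dz": 1.2,"rx": 0,"ry": 0,"rz": 0},{"dx": 0,"dy": 0,"dz": 0,"rx": 0,"ry": 0,"rz": 0},{"dx": 0,"dy": 0,"dz": 0,"rx": 0,"ry": 0,"rz": 0}])

```text
t: 17.45
tcp_pos: [0.6584, 0.1552, 0.0661]
orientation: [179.9, -0.0, 97.0]
contact_force: [-0.4, 0.0, 0.0]
opening: -0.0003
gripper_force: 0.0
```

```bash
python3 -c "
from h import *
st((.0455,-.117),.044)
crop('scene',340,120,180,140,4,'c7.png')"
```

```text
t 17.45 bay mm [  44.3 -117.7] z 66.1 ori [179.93  -0.    97.05] F [-0.4  0.   0. ] open -0.3
world [0.65752484 0.15635776] tool move cm [ 0.12 -0.08  2.21]
```

View pics/c7.png

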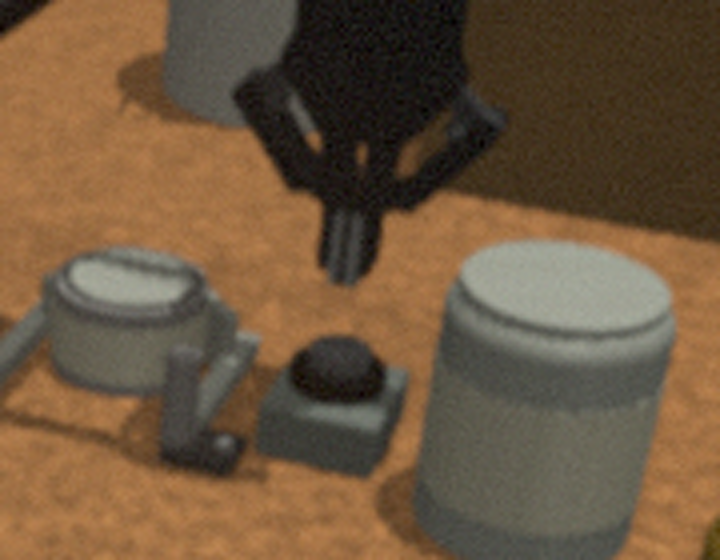

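The shut fingertips at (345,282) are directly above the button at (338,350). The knuckles spread towards the litre tin, though, with the right one at (505,120). So I'll rise a bit and turn the tool 90° so the knuckles run along the bay instead.

move_arm(motion=[{"dx": 0,"dy": 0,"dz": -3,"rx": 0,"ry": 0,"rz": 0},{"dx": 0,"dy": 0,"dz": 0,"rx": 0,"ry": 0,"rz": 8.5},{"dx": 0,"dy": 0,"dz": 0,"rx": 0,"ry": 0,"rz": 8.5},{"dx": 0,"dy": 0,"dz": 0,"rx": 0,"ry": 0,"rz": 8.5},{"dx": 0,"dy": 0,"dz": 0,"rx": 0,"ry": 0,"rz": 8.5},{"dx": 0,"dy": 0,"dz": 0,"rx": 0,"ry": 0,"rz": 8.5},{"dx": 0,"dy": 0,"dz": 0,"rx": 0,"ry": 0,"rz": 8.5},{"dx": 0,"dy": 0,"dz": 0,"rx": 0,"ry": 0,"rz": 8.5},{"dx": 0,"dy": 0,"dz": 0,"rx": 0,"ry": 0,"rz": 8.5},{"dx": 0,"dy": 0,"dz": 0,"rx": 0,"ry": 0,"rz": 8.5}])

```text
t: 18.5
tcp_pos: [0.6591, 0.156, 0.0975]
orientation: [180.0, -0.2, 20.2]
contact_force: [-0.2, -0.4, -0.3]
opening: 0.0001
gripper_force: 0.0
```

move_arm(motion=[{"dx": 0,"dy": 0,"dz": 0,"rx": 0,"ry": 0,"rz": 8.5},{"dx": 0,"dy": 0,"dz": 0,"rx": 0,"ry": 0,"rz": 5},{"dx": 0,"dy": 0,"dz": 0,"rx": 0,"ry": 0,"rz": 0},{"dx": 0,"dy": 0,"dz": 0,"rx": 0,"ry": 0,"rz": 0}])

```text
t: 18.9
tcp_pos: [0.6586, 0.1559, 0.0967]
orientation: [180.0, -0.1, 7.2]
contact_force: [-0.4, 0.2, -0.2]
opening: 0.0001
gripper_force: 0.0
```

```bash
python3 -c "
from h import *
st((.0455,-.118),.054)"
```

```text
t 18.9 bay mm [  44.9 -118. ] z 96.7 ori [ 1.8e+02 -1.4e-01  7.2e+00] F [-0.4  0.2 -0.2] open 0.1
world [0.65851713 0.15648159] tool move cm [-0.01 -0.06  4.27]
```

move_arm(motion=[{"dx": 0,"dy": 0,"dz": 1.5,"rx": 0,"ry": 0,"rz": 0},{"dx": 0,"dy": 0,"dz": 1.5,"rx": 0,"ry": 0,"rz": 0},{"dx": 0,"dy": 0,"dz": 0.8,"rx": 0,"ry": 0,"rz": 0},{"dx": 0,"dy": 0,"dz": 0.3,"rx": 0,"ry": 0,"rz": 0},{"dx": 0,"dy": 0,"dz": 0,"rx": 0,"ry": 0,"rz": 0}])

```text
t: 19.4
tcp_pos: [0.657, 0.1558, 0.0526]
orientation: [-180.0, 0.1, 7.1]
contact_force: [0.0, 0.1, 0.0]
opening: -0.0003
gripper_force: 0.0
```

move_arm(motion=[{"dx": 0,"dy": 0,"dz": 0.2,"rx": 0,"ry": 0,"rz": 0},{"dx": 0,"dy": 0,"dz": 0.2,"rx": 0,"ry": 0,"rz": 0},{"dx": 0,"dy": 0,"dz": 0,"rx": 0,"ry": 0,"rz": 0}])

```text
t: 19.7
tcp_pos: [0.6579, 0.1559, 0.0503]
orientation: [-180.0, -0.0, 7.1]
contact_force: [-0.5, 0.2, 0.0]
opening: 0.0
gripper_force: 0.0
```

move_arm(motion=[{"dx": 0,"dy": 0,"dz": 0.2,"rx": 0,"ry": 0,"rz": 0},{"dx": 0,"dy": 0,"dz": 0,"rx": 0,"ry": 0,"rz": 0}])

```text
t: 19.9
tcp_pos: [0.6577, 0.1558, 0.048]
orientation: [180.0, 0.0, 7.1]
contact_force: [-0.9, 0.2, -0.3]
opening: 0.0
gripper_force: 0.0
```

move_arm(motion=[{"dx": 0,"dy": 0,"dz": 0.2,"rx": 0,"ry": 0,"rz": 0},{"dx": 0,"dy": 0,"dz": 0,"rx": 0,"ry": 0,"rz": 0}])

```text
t: 20.1
tcp_pos: [0.6576, 0.1558, 0.0458]
orientation: [180.0, 0.0, 7.1]
contact_force: [-0.1, 0.2, -0.4]
opening: -0.0003
gripper_force: 0.0
```

move_arm(motion=[{"dx": 0,"dy": 0,"dz": 0.1,"rx": 0,"ry": 0,"rz": 0},{"dx": 0,"dy": 0,"dz": 0,"rx": 0,"ry": 0,"rz": 0}])

```text
t: 20.3
tcp_pos: [0.6577, 0.1558, 0.045]
orientation: [180.0, 0.0, 7.1]
contact_force: [-0.5, 0.3, 0.9]
opening: -0.0002
gripper_force: 0.0
```

```bash
python3 -c "
from h import *
st((.0455,-.118),.044)
crop('scene',380,140,100,75,8,'c8.png')"
```

```text
t 20.3 bay mm [  45.  -117.1] z 45.0 ori [1.80e+02 1.00e-02 7.09e+00] F [-0.5  0.3  0.9] open -0.2
world [0.65851713 0.15648159] tool move cm [ 0.09 -0.05  0.1 ]
```

View pics/c8.png

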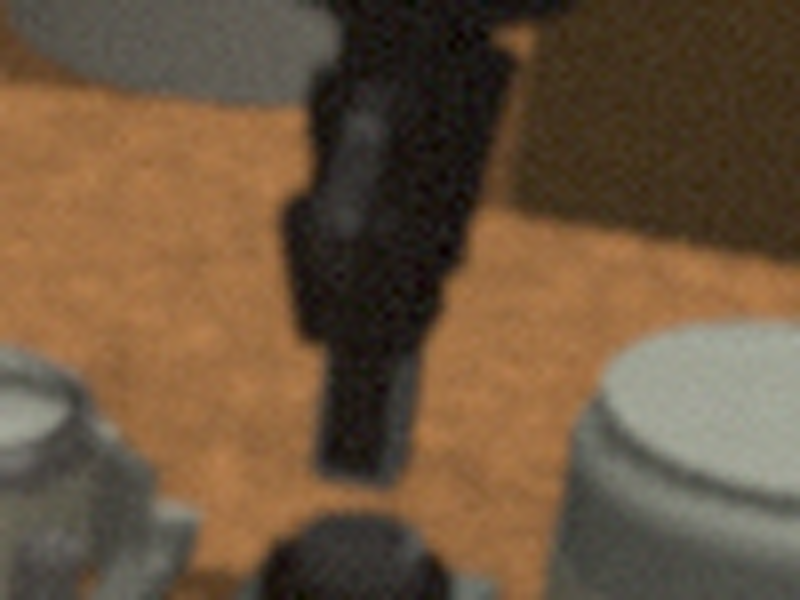

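Run:
```python
from h import *
p=telemetry.observe()['tcp_pos']; print(p,'tcp->',[(z,np.round((np.array(proj('scene',[*p[:2],z]))-[380,140])*8)) for z in (.045,.052,.06,.07)])
print('btn top expected', (np.array(proj('scene',[.6597,.157,.052]))-[380,140])*8)
# two-view button top: top px, scene px from c2/c7 (up)
u=(145+136.5/3.3-.5,165+91.5/3.3-.5)
for z in (.03,.04,.046,.052): print(z,ray('top',*u,z),proj('scene',ray('top',*u,z)))
```

```text
[0.65775908 0.15584904 0.04503236] tcp-> [(0.045, array([344., 548.])), (0.052, array([347., 523.])), (0.06, array([351., 494.])), (0.07, array([356., 457.]))]
btn top expected [356.35318969 522.83990511]
0.03 [0.66369252 0.16292651 0.03      ] (np.float64(426.24449956607134), np.float64(214.48236660281933))
0.04 [0.66186697 0.16065512 0.04      ] (np.float64(425.55398297344993), np.float64(210.27968665298303))
0.046 [0.66077164 0.15929229 0.046     ] (np.float64(425.1356318830182), np.float64(207.73348318946444))
0.052 [0.65967631 0.15792946 0.052     ] (np.float64(424.71420914364506), np.float64(205.16858479876072))
```

The fingertips at (365,485) still hang above the button, whose top is at about (355,550), and no force is felt. So I'll keep going down in small steps on the force reading.

move_arm(motion=[{"dx": 0,"dy": 0,"dz": 0.2,"rx": 0,"ry": 0,"rz": 0},{"dx": 0,"dy": 0,"dz": 0.2,"rx": 0,"ry": 0,"rz": 0},{"dx": 0,"dy": 0,"dz": 0,"rx": 0,"ry": 0,"rz": 0}])

```text
t: 20.65
tcp_pos: [0.6574, 0.1558, 0.0405]
orientation: [-180.0, 0.0, 7.1]
contact_force: [0.7, -0.7, -0.5]
opening: -0.0002
gripper_force: 0.0
```

move_arm(motion=[{"dx": 0,"dy": 0,"dz": 0.2,"rx": 0,"ry": 0,"rz": 0},{"dx": 0,"dy": 0,"dz": 0.2,"rx": 0,"ry": 0,"rz": 0},{"dx": 0,"dy": 0,"dz": 0,"rx": 0,"ry": 0,"rz": 0}])

```text
t: 20.95
tcp_pos: [0.6575, 0.1558, 0.0366]
orientation: [-180.0, 0.0, 7.1]
contact_force: [-0.6, -0.0, 0.1]
opening: 0.0003
gripper_force: 0.0
```

move_arm(motion=[{"dx": 0,"dy": 0,"dz": 0.2,"rx": 0,"ry": 0,"rz": 0},{"dx": 0,"dy": 0,"dz": 0,"rx": 0,"ry": 0,"rz": 0}])

```text
t: 21.15
tcp_pos: [0.6576, 0.1558, 0.0348]
orientation: [180.0, 0.0, 7.1]
contact_force: [0.1, 0.5, 1.1]
opening: 0.0004
gripper_force: 0.0
```

move_arm(motion=[{"dx": 0,"dy": 0,"dz": 0.2,"rx": 0,"ry": 0,"rz": 0},{"dx": 0,"dy": 0,"dz": 0,"rx": 0,"ry": 0,"rz": 0}])

```text
t: 21.35
tcp_pos: [0.6576, 0.1558, 0.0327]
orientation: [180.0, 0.0, 7.1]
contact_force: [-0.7, 0.4, -0.0]
opening: -0.0002
gripper_force: 0.0
```

move_arm(motion=[{"dx": 0,"dy": 0,"dz": 0.2,"rx": 0,"ry": 0,"rz": 0},{"dx": 0,"dy": 0,"dz": 0,"rx": 0,"ry": 0,"rz": 0}])

```text
t: 21.55
tcp_pos: [0.6576, 0.1558, 0.0308]
orientation: [-180.0, 0.0, 7.1]
contact_force: [0.2, 0.1, 0.4]
opening: 0.0004
gripper_force: 0.0
```

Run:
```python
from h import *
st(); im=optics.capture('scene'); cv2.imwrite('pics/raw9.png',im[:,:,::-1])
g=cv2.cvtColor(im,cv2.COLOR_RGB2HSV)
print('sat/val down the tool column'); 
for v in range(186,222): print(v,[tuple(int(a) for a in g[v,u,1:]) for u in (420,424,428)])
```

```text
t 21.55 bay mm [  45. -117.] z 30.8 ori [-1.80e+02  3.00e-02  7.09e+00] F [0.2 0.1 0.4] open 0.4
sat/val down the tool column
186 [(92, 39), (62, 37), (64, 32)]
187 [(73, 35), (64, 32), (106, 29)]
188 [(70, 29), (123, 31), (64, 36)]
189 [(87, 38), (70, 40), (108, 26)]
190 [(65, 55), (108, 26), (115, 31)]
191 [(56, 59), (68, 34), (77, 33)]
192 [(86, 59), (81, 38), (50, 41)]
193 [(85, 60), (89, 23), (47, 54)]
194 [(37, 48), (64, 36), (15, 51)]
195 [(52, 44), (87, 35), (16, 63)]
196 [(67, 42), (118, 26), (32, 56)]
197 [(62, 41), (60, 30), (26, 59)]
198 [(40, 45), (102, 30), (24, 64)]
199 [(83, 40), (78, 26), (26, 59)]
200 [(36, 28), (66, 27), (28, 63)]
201 [(85, 36), (148, 31), (25, 61)]
202 [(92, 39), (74, 38), (27, 65)]
203 [(62, 29), (111, 30), (22, 58)]
204 [(38, 40), (74, 31), (41, 68)]
205 [(37, 48), (52, 39), (20, 63)]
206 [(24, 64), (21, 61), (24, 63)]
207 [(54, 61), (26, 59), (22, 58)]
208 [(46, 55), (44, 64), (30, 59)]
209 [(38, 54), (46, 55), (18, 57)]
210 [(38, 53), (18, 56), (27, 48)]
211 [(29, 52), (15, 50), (45, 51)]
212 [(40, 45), (60, 51), (31, 49)]
213 [(51, 45), (40, 45), (27, 48)]
214 [(48, 37), (70, 40), (35, 44)]
215 [(128, 30), (68, 34), (62, 29)]
216 [(164, 28), (255, 20), (70, 29)]
217 [(132, 31), (101, 38), (109, 28)]
218 [(202, 24), (109, 28), (49, 21)]
219 [(77, 40), (167, 29), (80, 32)]
220 [(56, 41), (40, 45), (40, 45)]
221 [(24, 64), (33, 77), (27, 76)]
```

move_arm(motion=[{"dx": 0,"dy": 0,"dz": 0.2,"rx": 0,"ry": 0,"rz": 0},{"dx": 0,"dy": 0,"dz": 0,"rx": 0,"ry": 0,"rz": 0}])

```text
t: 21.8
tcp_pos: [0.658, 0.1559, 0.0292]
orientation: [180.0, -0.0, 7.1]
contact_force: [0.6, -0.8, 0.5]
opening: -0.0001
gripper_force: 0.7
```

move_arm(motion=[{"dx": 0,"dy": 0,"dz": 0.2,"rx": 0,"ry": 0,"rz": 0},{"dx": 0,"dy": 0,"dz": 0,"rx": 0,"ry": 0,"rz": 0}])

```text
t: 22.0
tcp_pos: [0.6581, 0.1559, 0.0273]
orientation: [180.0, -0.0, 7.1]
contact_force: [0.0, -0.4, 2.6]
opening: -0.0004
gripper_force: 1.1
```

move_arm(motion=[{"dx": 0,"dy": 0,"dz": 0.1,"rx": 0,"ry": 0,"rz": 0},{"dx": 0,"dy": 0,"dz": 0,"rx": 0,"ry": 0,"rz": 0}])

```text
t: 22.2
tcp_pos: [0.6581, 0.1559, 0.0264]
orientation: [-180.0, -0.0, 7.1]
contact_force: [-0.1, 0.0, 2.4]
opening: 0.0002
gripper_force: 1.3
```

The tips are now touching the button, so I'll press on until it bottoms out.

move_arm(motion=[{"dx": 0,"dy": 0,"dz": 0.1,"rx": 0,"ry": 0,"rz": 0},{"dx": 0,"dy": 0,"dz": 0.1,"rx": 0,"ry": 0,"rz": 0},{"dx": 0,"dy": 0,"dz": 0,"rx": 0,"ry": 0,"rz": 0}])

```text
t: 22.5
tcp_pos: [0.6581, 0.1559, 0.0243]
orientation: [-180.0, -0.0, 7.1]
contact_force: [0.2, 0.2, 4.8]
opening: 0.0003
gripper_force: 1.8
```

move_arm(motion=[{"dx": 0,"dy": 0,"dz": 0.1,"rx": 0,"ry": 0,"rz": 0},{"dx": 0,"dy": 0,"dz": 0,"rx": 0,"ry": 0,"rz": 0}])

```text
t: 22.7
tcp_pos: [0.6581, 0.1559, 0.0238]
orientation: [180.0, -0.0, 7.1]
contact_force: [-1.5, -1.5, 6.1]
opening: 0.0001
gripper_force: 3.0
```

move_arm(motion=[{"dx": 0,"dy": 0,"dz": 0.1,"rx": 0,"ry": 0,"rz": 0},{"dx": 0,"dy": 0,"dz": 0,"rx": 0,"ry": 0,"rz": 0}])

```text
t: 22.9
tcp_pos: [0.6581, 0.1559, 0.0238]
orientation: [180.0, -0.0, 7.1]
contact_force: [-3.0, -0.8, 9.3]
opening: 0.0002
gripper_force: 5.0
```

It bottomed out: z stays at 0.0238 while the force climbs to 9 N. Releasing straight up now, then moving clear.

move_arm(motion=[{"dx": 0,"dy": 0,"dz": -0.5,"rx": 0,"ry": 0,"rz": 0},{"dx": 0,"dy": 0,"dz": -1,"rx": 0,"ry": 0,"rz": 0},{"dx": 0,"dy": 0,"dz": -2,"rx": 0,"ry": 0,"rz": 0},{"dx": 0,"dy": 0,"dz": -4,"rx": 0,"ry": 0,"rz": 0},{"dx": 0,"dy": 0,"dz": -4,"rx": 0,"ry": 0,"rz": 0},{"dx": 0,"dy": 0,"dz": -4,"rx": 0,"ry": 0,"rz": 0},{"dx": 0,"dy": 4,"dz": -2,"rx": 0,"ry": 0,"rz": 0},{"dx": 0,"dy": 4.5,"dz": 0,"rx": 0,"ry": 0,"rz": 0},{"dx": 0,"dy": 4.5,"dz": 0,"rx": 0,"ry": 0,"rz": 0},{"dx": 0,"dy": 4.5,"dz": 0,"rx": 0,"ry": 0,"rz": 0}])

```text
t: 23.9
tcp_pos: [0.6788, -0.0192, 0.1969]
orientation: [-180.0, 0.1, 7.1]
contact_force: [0.9, -0.2, -0.2]
opening: -0.0
gripper_force: 0.0
```

move_arm(motion=[{"dx": 0,"dy": 4.5,"dz": 0,"rx": 0,"ry": 0,"rz": 0},{"dx": 0,"dy": 4.5,"dz": 0,"rx": 0,"ry": 0,"rz": 0},{"dx": 0,"dy": 3,"dz": 0,"rx": 0,"ry": 0,"rz": 0},{"dx": 0,"dy": 0,"dz": 0,"rx": 0,"ry": 0,"rz": 0},{"dx": 0,"dy": 0,"dz": 0,"rx": 0,"ry": 0,"rz": 0}])

```text
t: 24.4
tcp_pos: [0.6936, -0.1371, 0.1963]
orientation: [-179.9, 0.1, 7.0]
contact_force: [-0.0, -0.2, -0.2]
opening: 0.0003
gripper_force: 0.0
```

Run:
```python
from h import *
st(); im=optics.capture('top'); cv2.imwrite('pics/top9.png',im[:,:,::-1]); a=cv2.imread('pics/top0.png')[:,:,::-1]
k=4.3; sub=cv2.resize(im[170:310,145:325,::-1],None,fx=k,fy=k,interpolation=cv2.INTER_CUBIC); g=cv2.GaussianBlur(cv2.cvtColor(sub,cv2.COLOR_BGR2GRAY),(5,5),0)
m=np.zeros(g.shape,np.uint8); cv2.circle(m,(145,356),75,255,-1); b=((g>150)&(m>0)).astype(np.uint8)
n,l,s,c=cv2.connectedComponentsWithStats(b,connectivity=4); kk=l[356,145]; print(s[kk],c[kk],tobay(ray('top',145+(c[kk][0]+.5)/k-.5,170+(c[kk][1]+.5)/k-.5,.05))*1e3)
d=cv2.absdiff(im,a).max(2); d=cv2.medianBlur(d,5)
for n,(x,y,w,h) in dict(btn=(168,176,42,36),cup=(175,303,42,42),lid=(233,295,34,34),litre=(165,105,65,65),brush=(243,128,100,38),pot=(320,175,28,30)).items(): print(n,(d[y:y+h,x:x+w]>30).mean().round(3))
```

```text
t 24.4 bay mm [-250.2 -116.5] z 196.3 ori [-1.7993e+02  9.0000e-02  7.0200e+00] F [-0.  -0.2 -0.2] open 0.3
[   74   286   140   140 15611] [143.23746076 355.41284991] [76.14456903 -0.54483632]
btn 0.166
cup 0.388
lid 1.0
litre 0.647
brush 0.65
pot 0.944
```

Run:
```python
import cv2,numpy as np
a=cv2.imread('pics/top0.png');b=cv2.imread('pics/top9.png')
for n,(x,y,w,h) in dict(litre=(165,105,65,65),cup=(172,300,46,46),box=(165,172,46,42)).items():
    for im in (a,b):
        s=im[y:y+h,x:x+w]; q=cv2.cvtColor(s,cv2.COLOR_BGR2HSV); m=((q[...,1]<60)&(q[...,2]>130)).astype(np.uint8)
        M=cv2.moments(m,True); print(n,s.mean((0,1)).round(0),M['m00'],round(M['m10']/max(M['m00'],1),2),round(M['m01']/max(M['m00'],1),2))
    t=b[y+8:y+h-8,x+8:x+w-8]; r=cv2.matchTemplate(a[y:y+h,x:x+w],t,cv2.TM_CCOEFF_NORMED); print(n,cv2.minMaxLoc(r)[1::2])
```

```text
litre [110. 122. 133.] 1685.0 26.19 25.23
litre [135. 150. 163.] 1821.0 26.86 25.64
litre (0.9998522996902466, (8, 8))
cup [ 99. 114. 129.] 597.0 27.14 22.61
cup [118. 135. 154.] 671.0 26.96 22.92
cup (0.9985852241516113, (8, 8))
box [ 74.  89. 103.] 0.0 0.0 0.0
box [ 93. 110. 127.] 388.0 23.79 21.32
box (0.9996609687805176, (8, 8))
```

Litre, cup and box are pixel-for-pixel where they were; only the exposure changed. The tin is still home and the arm is clear, so I'm handing in.

```bash
python3 -c "
from plant import ticket
print(ticket.finish_job())"
```

```text
the job is handed in; nothing more can be done
None
```

The tin is home in the V-stop at bay (76, -0.5) mm, the start button was then pressed to its stop and released, and the job was handed in at about 24.5 s; the litre, cup and box checked unmoved, while the arm hid the pot and lid in the last picture and I didn't re-check the stick, brush or bottle.

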